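# Lock the ring winder's spindle with its pin

## Task

Lock the spindle of the hand-cranked ring winder. Take the flat-headed steel pin from the wooden stand and let it stand loosely in the bore on top of the winder, then turn the crank gently over, away from the robot, until the pin drops and catches in the hidden cross-hole of the spindle, stopping as soon as you feel it catch so that the pin is not forced. Finally push the pin down fully home, its head flat on the housing, and leave the other things on the bench as they are.

Things in the scene. Friction and masses are not known exactly. Their poses are not given: they have to be found in the camera images.
- winder: Ring winder, bolted down: grey housing 56 x 60 mm in plan, 94 mm high, on a dark base plate 110 (x) x 84 (y) x 12 mm. Origin: centre of the underside; z up; y along the horizontal spindle, crank on the -y side, chuck and thin rod out to y = +86 mm on the other; +x points away from the robot within 0.35 rad.
- bore_mouth (a point): Centre of the vertical bore's mouth in the housing's flat top, 94 mm above the bench; axes as the winder's. The bore is 9.5 mm wide, with a 2 mm chamfer, and 16 mm long down to the shaft; it goes on below the shaft, 12 mm wide.
- shaft_top (a point): Where the bore meets the top of the 32 mm thick shaft inside the housing, 76 mm above the bench. The shaft has one cross-hole, 11 mm wide, slightly countersunk, hidden. When it comes upright a pin standing in the bore drops about 11 mm onto a spring catch, and the crank turns no farther. The catch takes 5 to 10 N to push past. Over 80 N between pin and shaft is forcing it.
- spindle: Spindle with crank. Origin on its axis below the bore, 60 mm above the bench; y as the winder's, z towards the grip. Turns about y from -1.1 to 1.1 rad of crank-upright, positive leaning to the winder's +x; starts at -1.0 to -0.7, stays where left, friction 0.05 N m. The crank is clamped at an unknown angle: the cross-hole is upright somewhere between -0.4 and 0.8 rad.
- grip (a point): Middle of the crank's wooden grip: a revolving sleeve 14 mm thick, 60 mm long, along the winder's y, 55 mm from the spindle axis and 84 mm from the bore towards -y. The flat crank arm is 34 mm from here on the +y side. Grip or straddle it from above, fingers on its +x and -x sides. Once caught, about 11 N here along the turn would force the pin.
- stand: Wooden stand, fixed, 60 (x) x 140 (y) x 50 mm; origin at the centre of its underside. Three holes 9.5 mm wide and 36 mm deep in a row along its y, 45 mm apart, hold the pin, the punch and the taper in any order.
- pin: The locking pin, plain steel, 60 g or so: shank 8 mm thick and 58 mm long with a coned tip (4 mm at the end, cone 3.5 mm high), then a flat cylindrical head 18 mm wide and 16 mm tall. Origin at the tip (lower end), z up along the pin. It starts upright in the stand with the head's underside 22 mm above the stand's top.
- pin_tip (a point): Lower end of the pin.
- pin_shoulder (a point): Centre of the head's flat underside, 58 mm above the tip. It meets the bore's mouth when the pin is fully home.
- pin_top (a point): Centre of the head's flat top, 74 mm above the tip.
- punch: Doming punch, bystander in the stand: 8 mm steel shank with a 16 mm ball on top, 78 mm long; origin at its lower end.
- taper: Small tapered mandrel, bystander in the stand: 8 mm shank, 12 mm shoulder, thin pointed top, 85 mm long; origin at its lower end.
- doming_block: Bystander: steel cube of 45 mm beyond the winder and the stand; origin at its underside.
- dish: Bystander: terracotta bowl 90 mm wide, 32 mm high, beyond the winder.
- jar: Bystander: jar 50 mm wide, 60 mm high, beyond the crank.
- bangle: Bystander: flat brass bangle 66 mm wide, 10 mm high, near the robot.
- hammer: Bystander: hammer lying to the right of the crank.
- file_tool: Bystander: long tool with a dark wooden handle lying to the left of the stand.

How it is judged:
On the way, in this order (a step that is already met when the one before it is completed fails the run):
1. the pin stands in the winder's bore, its tip on the closed shaft (horizontal distance between pin_tip and bore_mouth below 0.004 m and z of pin_tip in the frame of winder below 0.082 m and angle between the z axis of pin and the z axis of winder, either way round below 0.15 rad), for 0.2 s.
2. the pin has caught in the spindle's cross-hole (horizontal distance between pin_tip and bore_mouth below 0.005 m and z of pin_tip in the frame of winder below 0.0705 m), for 0.2 s.
At the end, for the whole second after the job is handed in: the pin is through the spindle and fully home in the winder's bore: its head's underside within 3 mm of the bore's mouth, upright within 0.1 rad and at rest (distance between pin_shoulder and bore_mouth below 0.003 m and angle between the z axis of pin and the z axis of winder, either way round below 0.1 rad and linear speed of pin below 0.02 m/s); the robot touches nothing.
It fails at once if the pin was forced: more than 80 N between the pin and the spindle (contact force between pin and spindle above 80 N).
It fails at once if another tool in the stand was disturbed (moved over 15 mm) (distance of any of punch, taper from where it was at the start of the episode above 0.015 m).
It fails at once if a thing on the bench was knocked (moved over 30 mm) (distance of any of doming_block, dish, jar, bangle, hammer, file_tool from where it was at the start of the episode above 0.03 m).
It also fails if it takes over 72 s, if anything falls off the work surface, if the arm or the gripper's body presses on something with over 40 N, if the wrist force passes 120 N, or if a joint passes its speed limit or range.

## Robot

A 6-joint arm with a two-finger parallel gripper is mounted at the origin on the work surface. World frame = base frame: x ahead of the robot, y to its left, z up, the work surface at z = 0. Lengths are in m, angles in rad, forces in N, time in s.
With the tool pointing down it reaches from about 0.4 to 0.925 m from the base axis. Payload 12.5 kg.
Tool frame: the origin (TCP) lies at the very end of the fingers, on their centre line; the grasp point (between the pads) lies 19 mm behind it (env.grip_point_offset is the distance from the TCP to the grasp point, in m); z points along the fingers, y is the line along which they close (so a half turn about z gives the same grasp; the last joint's range is limited). The gripper opens to 95 mm and grips with 3 to 60 N. Pads are 20 mm wide; open, the fingers measure 119 mm over their backs; the gripper's body (75 mm by 180 mm) begins 59 mm behind the grasp point.
Start: joints at [1.21, 0.491, 1.559, -0, 1.092, -0.106], TCP at [0.158, 0.605, 0.215] pointing down, gripper open.
Joint ranges: [-3.1, 3.1], [-0.84, 2.19], [0.05, 2.79], [-1.13, 4.28], [0.06, 2.93], [-2.69, 2.69]. Speed limits (rad/s): [2.22, 2.22, 2.79, 3.14, 3.14, 3.14].

## Interface

Orientations are given as a unit quaternion [x, y, z, w].
In Python, from cell import env gives the robot as it stands.
- The arm moves only by the tool carry_out, never from a script. Its argument "plan" is one flat list of numbers, 7 for each row, row after row: the opening, from -1 (shut) to 1 (fully open), then the shift along the tool's x, y, z in a scale on which 1.0 is 600 mm, then the turn, a rotation vector about the tool's x, y, z in normalised numbers (1 is 180 degrees). In form: [grip, tx, ty, tz, wx, wy, wz, grip, tx, ty, tz, wx, wy, wz, ...]. A call has 1 to 5 rows; each row is the pose to reach, as a shift and turn from the pose commanded when the call began, along the tool's axes at that moment; what a row does not reach only later rows make up. A row lasts 1/8 s, in which the tool goes at most 62.5 mm and 10.7 degrees, less where a joint would pass 70% of its speed; a pose out of reach is approached as far as the arm can. Shift and turn numbers lie between -1 and 1, and a call with a number outside is refused. A call with a gripper value outside its range is refused whole. The fingers move at their own pace and stop on an object; "squeeze" is the grip in N (left out, the last holds). Time passes only in rows, so rows that repeat a pose let the fingers close. It gives the time, the measured TCP pose, the force, the opening and the grip force at its end, in the units of the state.
- env.observe(): the state, without advancing time (a new reading comes with each control period).
- env.get_image(name): name is "scene" or "top" or "wrist"; returns (picture, depth): 420x560x3 uint8, red, green, blue; 420x560 float32, m along the optical axis (not along the pixel's ray), 0 where there is no reading.
- env.camera_model(name): a dict with "fx", "fy", "cx", "cy" (pixels), "eye" and "orientation" of the camera in the world. Camera axes: x right, y up, looking along -z (the intrinsics and any distortion apply to the point x, -y, -z); pixel columns grow to the right and rows downward; lengths in m; the calibration is good to about 2 mm. A picture is of the moment at which its call begins: read the wrist's pose just before it. camera_model takes no time and is no camera call; for the wrist camera it gives the pose at the moment of the call.
- env.hand_in(): hands the job in; it is judged then, once.
The state is a dict: "time_s": time; "qpos": joint angles; "joint_velocities": joint speeds; "effort": joint torques, N m; "eef_pos": TCP position; "ee_rot": TCP orientation; "contact_force": force on the tool from outside, world axes, zero at the start; "ft_torque": the same for the moment, N m; "finger_gap": finger opening in m; "grip_force": force on a finger pad.
Only numpy, scipy, OpenCV 4.12 (cv2) and the standard library are available. Lean on these libraries where they do the work, as an engineer would, in place of code of your own. Each camera call takes 0.05 s, during which the arm holds its last target. There are 200 camera calls.

## Working session

There is one attempt and no reset: what is moved stays moved. The work goes in short steps, Python scripts to look and compute and a tool call to move; the robot and the scene stay as the last step left them, time stands still between calls to the robot, and variables do not carry over. Pictures are saved under pics/ and viewed, at most 10 in all, crops included, and the job is handed in when it is done.

Besides the shell and the picture viewer there is one more tool, called after "Emit:" by a JSON object that holds its "method" and its "body". carry_out: Moves the arm, as the interface text tells. Its arguments: {"type":"object","properties":{"plan":{"type":"array"},"squeeze":{"type":"number"}},"required":["plan"]}

```bash
mkdir -p pics
cat > h.py <<'E'
import numpy as np, cv2
from scipy.spatial.transform import Rotation as R
from cell import env
def grab(n):
    m=env.camera_model(n); p,d=env.get_image(n); return m,p,d
def world(m,d):
    v,u=np.mgrid[:d.shape[0],:d.shape[1]]
    P=np.stack([(u-m['cx'])/m['fx']*d,-(v-m['cy'])/m['fy']*d,-d],-1)
    return P@R.from_quat(m['orientation']).as_matrix().T+np.array(m['eye'])
E
python3 - <<'E'
from h import *
print(env.observe())
for n in('top','scene'):
    m,p,d=grab(n);print(m)
    cv2.imwrite(f'pics/{n}0.png',p[:,:,::-1]);np.savez(f'{n}0.npz',p=p,d=d,W=world(m,d))
E
```

```text
{'time_s': 0.0, 'qpos': array([ 1.21042332e+00,  4.91555424e-01,  1.55949970e+00,  1.90361678e-05,
        1.09172376e+00, -1.05612378e-01]), 'joint_velocities': array([ 0.00035123,  0.00312693,  0.0005877 ,  0.00073528, -0.00084834,
       -0.00278657]), 'effort': array([ 1.56207761e-04, -6.12635994e+01, -2.58194429e+01,  6.93178433e-02,
        4.81103396e-02, -8.91931768e-05]), 'eef_pos': array([0.15739211, 0.60457341, 0.21404702]), 'ee_rot': array([ 1.27040456e-01,  9.91897359e-01, -5.75139262e-04, -1.45160352e-04]), 'contact_force': array([ 0.48926301, -0.50641504, -0.3451141 ]), 'ft_torque': array([ 0.01913558,  0.01996624, -0.00576047]), 'grip_force': 0.0, 'finger_gap': 0.09521420293342485}
{'fx': 390.45127295060684, 'fy': 390.45127295060684, 'cx': 273.03440638066985, 'cy': 209.23367189827857, 'eye': array([0.41619602, 0.02136185, 1.03684022]), 'orientation': array([-0.06417401,  0.06422381,  0.71049805, -0.69781768])}
{'fx': 494.9908826254532, 'fy': 494.9908826254532, 'cx': 280.86260604528934, 'cy': 208.9133813973099, 'eye': array([1.0009588 , 0.60229968, 1.12428077]), 'orientation': array([0.08981022, 0.29110692, 0.91277327, 0.27209528])}
```

```bash
ls -la . pics
```

```text
.:
total 14264
drwxr-xr-x  3 agent agent    4096 Nov 28 23:28 .
drwxr-xr-x 23 root  root     4096 Nov 28 23:28 ..
-rw-r--r--  1 agent agent     373 Nov 28 23:28 h.py
drwxr-xr-x  2 agent agent    4096 Nov 28 23:28 pics
-rw-r--r--  1 agent agent 7291924 Nov 28 23:28 scene0.npz
-rw-r--r--  1 agent agent 7291924 Nov 28 23:28 top0.npz

pics:
total 600
drwxr-xr-x 2 agent agent   4096 Nov 28 23:28 .
drwxr-xr-x 3 agent agent   4096 Nov 28 23:28 ..
-rw-r--r-- 1 agent agent 294383 Nov 28 23:28 scene0.png
-rw-r--r-- 1 agent agent 309888 Nov 28 23:28 top0.png
```

View pics/top0.png

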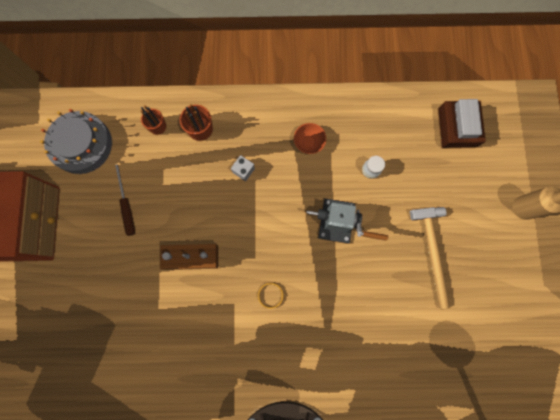

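View pics/scene0.png

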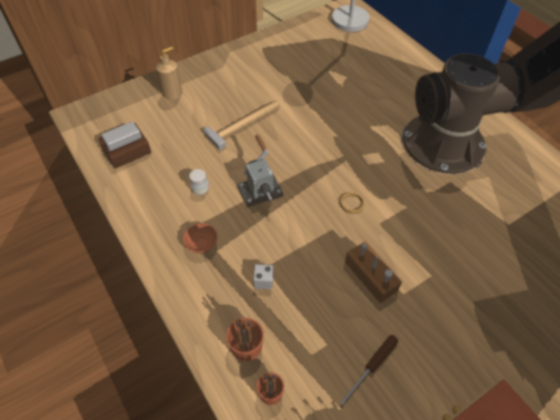

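The top picture shows the stand at about (188,255), with tools at (166,256), (185,255) and (204,255). The winder is at (341,218) with its grip at (374,237). Next I'll enlarge both and measure heights.

Run:
```python
from h import *
t=np.load('top0.npz');s=np.load('scene0.npz')
c=lambda p,u,v,w,h:cv2.resize(p[v:v+h,u:u+w],(400,300),interpolation=cv2.INTER_CUBIC)
A=np.hstack([c(t['p'],150,227,80,60),c(t['p'],300,188,100,75)])
B=np.hstack([c(s['p'],333,236,80,60),c(s['p'],225,130,80,60)])
cv2.imwrite('pics/c1.png',np.vstack([A,B])[:,:,::-1])
W=t['W']
for n,(u0,u1,v0,v1),z0,z1 in(('standtop',(150,230,230,280),.04,.058),('tall',(150,230,230,280),.062,.2),('housing',(300,400,190,260),.085,.1),('base',(300,400,190,260),.008,.016),('grip',(362,400,225,245),.03,.2)):
    w=W[v0:v1,u0:u1].reshape(-1,3);k=w[(w[:,2]>z0)&(w[:,2]<z1)]
    print(n,len(k),k.mean(0).round(4),[np.round(x,4) for x in cv2.minAreaRect((k[:,:2]*1000).astype(np.float32))])
w=W[230:280,150:230];
for v,u in zip(*np.where(w[...,2]>.062)): print((u+150,v+230),w[v,u].round(3),end=';')
print()
w=W[190:260,330:400]
for v,u in zip(*np.where(w[...,2]>.1)): print((u+330,v+190),w[v,u].round(3),end=';')
```

```text
standtop 1239 [0.481  0.234  0.0489] [array([481.4194, 236.1972]), array([ 60.3301, 140.925 ]), np.float64(0.7413)]
tall 110 [0.481  0.2425 0.085 ] [array([481.1835, 236.5934]), array([ 15.3127, 104.8984]), np.float64(0.7776)]
housing 586 [ 0.5694 -0.1512  0.093 ] [array([ 557.6281, -186.4546]), array([145.3669,  63.1224]), np.float64(69.623)]
base 495 [ 0.5567 -0.1414  0.0113] [array([ 571.3781, -149.635 ]), array([ 83.8439, 109.8374]), np.float64(78.8995)]
grip 152 [ 0.519  -0.2236  0.1052] [array([ 519.7882, -223.8867]), array([63.5717, 14.3095]), np.float64(79.4984)]
(np.int64(199), np.int64(230)) [0.416 0.021 1.037];(np.int64(150), np.int64(232)) [0.416 0.021 1.037];(np.int64(204), np.int64(235)) [0.416 0.021 1.037];(np.int64(211), np.int64(238)) [0.416 0.021 1.037];(np.int64(190), np.int64(247)) [0.416 0.021 1.037];(np.int64(202), np.int64(252)) [0.489 0.195 0.082];(np.int64(203), np.int64(252)) [0.488 0.191 0.087];(np.int64(204), np.int64(252)) [0.488 0.189 0.087];(np.int64(164), np.int64(253)) [0.488 0.286 0.089];(np.int64(165), np.int64(253)) [0.488 0.284 0.084];(np.int64(16
[... 15867 characters left out ...]
.24   0.104];(np.int64(383), np.int64(239)) [ 0.51  -0.241  0.107];(np.int64(384), np.int64(239)) [ 0.511 -0.246  0.101];(np.int64(385), np.int64(239)) [ 0.51  -0.247  0.105];(np.int64(386), np.int64(239)) [ 0.51  -0.249  0.105];(np.int64(387), np.int64(239)) [ 0.51  -0.252  0.104];(np.int64(331), np.int64(240)) [0.416 0.021 1.037];(np.int64(385), np.int64(240)) [ 0.508 -0.248  0.102];(np.int64(386), np.int64(240)) [ 0.508 -0.25   0.1  ];(np.int64(387), np.int64(240)) [ 0.508 -0.251  0.106];(np.int64(382), np.int64(243)) [0.416 0.021 1.037];(np.int64(353), np.int64(246)) [0.416 0.021 1.037];(np.int64(338), np.int64(254)) [0.416 0.021 1.037];(np.int64(342), np.int64(259)) [0.416 0.021 1.037];
```

View pics/c1.png

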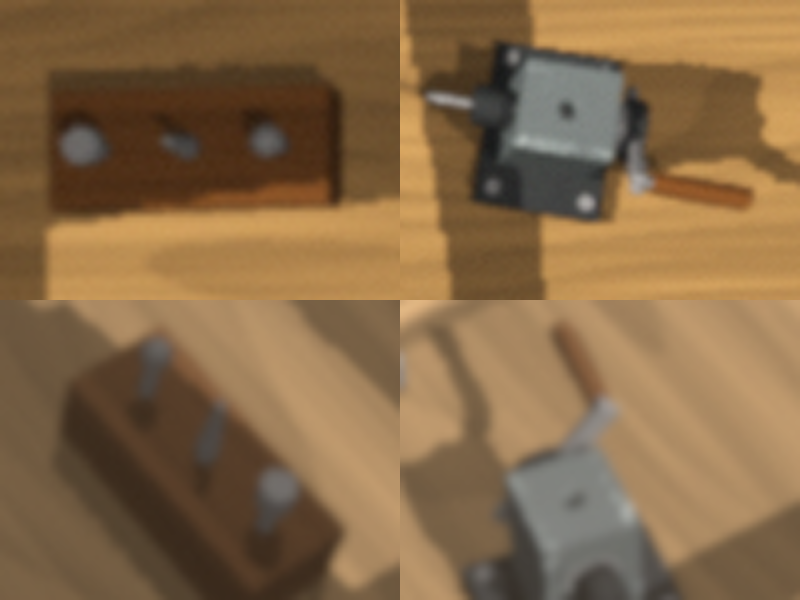

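The crops show the pin as the left tool, a flat disc at world (0.481,0.281). The taper is in the middle and the ball-headed punch on the right. The winder is at (0.571,-0.150) with yaw of about -11°. Moving over the pin.

The rows are not in the units I measure in: shifts go in shares of 600 mm and turns go in shares of 180 degrees. I convert before sending: -260 mm / 600 = -0.4333, -150 mm / 600 = -0.25, 52 degrees / 180 = 0.2889.

Emit:
{"method": "carry_out", "body": {"plan": [1,-0.0867,-0.05,0,0,0,0.0578,1,-0.1733,-0.1,0,0,0,0.1156,1,-0.26,-0.15,0,0,0,0.1733,1,-0.3467,-0.2,0,0,0,0.2311,1,-0.4333,-0.25,0,0,0,0.2889]}}

```text
time_s: 0.72
eef_pos: [0.3724, 0.3926, 0.2146]
ee_rot: [0.551, 0.834, -0.0, -0.0]
contact_force: [0.7, 0.9, 0.1]
finger_gap: 0.0951
grip_force: 0.0
```

```bash
cat >> h.py <<'E'
def delta(x,y,z,ang):
    """shift (mm) and turn (deg) in tool axes to a tool-down pose with tool y at ang deg"""
    o=env.observe(); r=R.from_quat(o['ee_rot']); a=np.radians(ang)
    Y=np.array([np.cos(a),np.sin(a),0]);Z=np.array([0,0,-1.]);T=R.from_matrix(np.stack([np.cross(Y,Z),Y,Z],1))
    print('t',o['time_s'],'pos',o['eef_pos'].round(4),'F',o['contact_force'].round(2),'gap',o['finger_gap'].round(4),'q6',o['qpos'][5].round(2))
    print('shift',(r.inv().apply(np.array([x,y,z])-o['eef_pos'])*1000).round(1),'turn',np.degrees((r.inv()*T).as_rotvec()).round(2))
E
python3 -c "
from h import *
delta(.481,.281,.2,0)"
```

```text
Traceback (most recent call last):
  File "h.py", line 14, in delta
    print('t',o['time_s'],'pos',o['eef_pos'].round(4),'F',o['contact_force'].round(2),'gap',o['finger_gap'].round(4),'q6',o['qpos'][5].round(2))
                                                                                            ^^^^^^^^^^^^^^^^^^^^^
AttributeError: 'float' object has no attribute 'round'
```

```bash
sed -i "s/o\['finger_gap'\].round(4)/round(o['finger_gap'],4)/" h.py
python3 -c "
from h import *
delta(.481,.281,.2,0)"
```

```text
t 0.725 pos [0.3724 0.3926 0.2146] F [0.74 0.92 0.11] gap 0.0951 q6 0.29
shift [-145.2   56.2   14.5] turn [-1.000e-02  0.000e+00  2.307e+01]
```

Converted, -145 mm / 600 = -0.2417, -100 mm / 600 = -0.1667, 23 degrees / 180 = 0.1278.

Emit:
{"method": "carry_out", "body": {"plan": [1,-0.0833,0.0317,0.0083,0,0,0.0444,1,-0.1667,0.0633,0.0167,0,0,0.0889,1,-0.2417,0.0933,0.0233,0,0,0.1278,1,-0.2417,0.0933,0.0233,0,0,0.1278]}}

```text
time_s: 1.23
eef_pos: [0.482, 0.2811, 0.1999]
ee_rot: [0.706, 0.708, -0.0, -0.0]
contact_force: [-0.5, 1.1, -0.7]
finger_gap: 0.0952
grip_force: 0.0
```

Run:
```python
from h import *
o=env.observe();m,p,d=grab('wrist');print(m)
delta(.481,.281,.061,0)
W=world(m,d);np.savez('w1.npz',p=p,d=d,W=W);cv2.imwrite('pics/w1.png',p[:,:,::-1])
k=W[(d>0)&(W[...,2]>.08)&(W[...,2]<.105)&(abs(W[...,0]-.481)<.03)]
for y in(.281,.191):
    q=k[abs(k[:,1]-y)<.02];print(len(q),q.mean(0).round(4),q.min(0).round(4),q.max(0).round(4))
```

```text
{'fx': 301.73859795980576, 'fy': 301.73859795980576, 'cx': 274.34327898108234, 'cy': 207.42087643979278, 'eye': array([0.48104131, 0.35080712, 0.36895529]), 'orientation': array([-1.25388761e-01,  7.11072880e-04,  1.42986553e-03,  9.92106400e-01])}
t 1.275 pos [0.4808 0.2823 0.2002] F [-0.66 -0.23  0.4 ] gap 0.0953 q6 0.41
shift [ -1.2   0.3 139.2] turn [-0.05  0.01  0.29]
280 [0.48   0.2819 0.0867] [0.4717 0.2725 0.0803] [0.4881 0.2902 0.0891]<stdin>:7: RuntimeWarning: Mean of empty slice.
  ret = um.true_divide(
Traceback (most recent call last):
ValueError: zero-size array to reduction operation minimum which has no identity
```

View pics/w1.png

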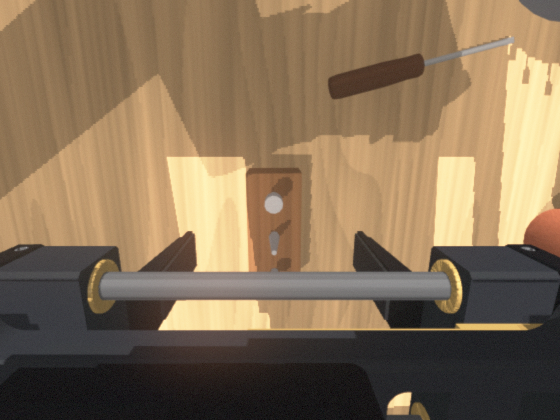

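The wrist view shows the pin head at (273,204), which puts it at (0.480,0.2815). Descending to grasp.

Converted, 139 mm / 600 = 0.2317, 100 mm / 600 = 0.1667.

Emit:
{"method": "carry_out", "body": {"plan": [1,0,0,0.0833,0,0,0,1,0,0,0.1667,0,0,0,1,0,0,0.2317,0,0,0,-1,0,0,0.2317,0,0,0,-1,0,0,0.2317,0,0,0], "squeeze": 25}}

```text
time_s: 1.9
eef_pos: [0.4805, 0.2842, 0.063]
ee_rot: [0.704, 0.71, 0.001, 0.0]
contact_force: [0.3, -0.1, 0.3]
finger_gap: 0.0805
grip_force: 0.0
```

Emit:
{"method": "carry_out", "body": {"plan": [-1,0,0,0,0,0,0,-1,0,0,0,0,0,0,-1,0,0,0,0,0,0,-1,0,0,0,0,0,0]}}

```text
time_s: 2.4
eef_pos: [0.4804, 0.2833, 0.0619]
ee_rot: [0.705, 0.71, 0.0, 0.0]
contact_force: [0.7, -0.6, 0.6]
finger_gap: 0.041
grip_force: 0.0
```

Emit:
{"method": "carry_out", "body": {"plan": [-1,0,0,0,0,0,0,-1,0,0,0,0,0,0,-1,0,0,0,0,0,0,-1,0,0,0,0,0,0]}}

```text
time_s: 2.9
eef_pos: [0.4803, 0.2833, 0.0616]
ee_rot: [0.705, 0.71, -0.0, -0.0]
contact_force: [1.2, 0.0, -0.2]
finger_gap: 0.0174
grip_force: 25.0
```

```bash
python3 -c "
from h import *
for i in range(3): delta(.481,.281,.20,0)"
```

```text
t 2.9 pos [0.4803 0.2833 0.0616] F [ 1.16  0.01 -0.22] gap 0.0174 q6 0.41
shift [  -2.3    0.7 -138.4] turn [-0.  -0.   0.4]
t 2.9 pos [0.4803 0.2833 0.0616] F [ 1.16  0.01 -0.22] gap 0.0174 q6 0.41
shift [  -2.3    0.7 -138.4] turn [-0.  -0.   0.4]
t 2.9 pos [0.4803 0.2833 0.0616] F [ 1.16  0.01 -0.22] gap 0.0174 q6 0.41
shift [  -2.3    0.7 -138.4] turn [-0.  -0.   0.4]
```

Converted, -150 mm / 600 = -0.25, -115 mm / 600 = -0.1917, 4 degrees / 180 = 0.0222.

Emit:
{"method": "carry_out", "body": {"plan": [-1,0,0,-0.0833,0,0,0,-1,0,0,-0.1667,0,0,0,-1,0,0,-0.25,0,0,0,-1,-0.0917,0.0167,-0.25,0,0,0.0111,-1,-0.1917,0.0333,-0.25,0,0,0.0222]}}

```text
time_s: 3.52
eef_pos: [0.5011, 0.1677, 0.2122]
ee_rot: [0.729, 0.685, 0.001, 0.0]
contact_force: [0.1, -0.3, -0.2]
finger_gap: 0.017
grip_force: 25.0
```

Converted, -300 mm / 600 = -0.5, -240 mm / 600 = -0.4, 7 degrees / 180 = 0.0389.

Emit:
{"method": "carry_out", "body": {"plan": [-1,-0.1,0.02,0,0,0,0.0111,-1,-0.2,0.04,0,0,0,0.0222,-1,-0.3,0.06,0,0,0,0.0333,-1,-0.4,0.08,0,0,0,0.0389,-1,-0.5,0.1,0,0,0,0.0389]}}

```text
time_s: 4.15
eef_pos: [0.5421, -0.1367, 0.2117]
ee_rot: [0.77, 0.639, 0.0, -0.0]
contact_force: [2.1, -0.2, -0.7]
finger_gap: 0.0176
grip_force: 25.0
```

```bash
python3 -c "
from h import *
delta(.565,-.18,.21,-11)"
```

```text
t 4.15 pos [ 0.5421 -0.1367  0.2117] F [ 2.11 -0.18 -0.65] gap 0.0176 q6 -0.18
shift [-38.3  30.5   1.7] turn [ 0.01 -0.01  0.38]
```

Converted, -38 mm / 600 = -0.0633, 30 mm / 600 = 0.05, 0.4 degrees / 180 = 0.0022.

Emit:
{"method": "carry_out", "body": {"plan": [-1,-0.0633,0.05,0,0,0,0.0022,-1,-0.0633,0.05,0,0,0,0.0022,-1,-0.0633,0.05,0,0,0,0.0022]}}

```text
time_s: 4.53
eef_pos: [0.5642, -0.1772, 0.2112]
ee_rot: [0.772, 0.636, -0.0, -0.001]
contact_force: [-0.5, -0.0, -0.1]
finger_gap: 0.0171
grip_force: 25.0
```

Run:
```python
from h import *
o=env.observe();m,p,d=grab('wrist')
W=world(m,d);np.savez('w2.npz',p=p,d=d,W=W);cv2.imwrite('pics/w2.png',p[:,:,::-1])
delta(.571,-.15,.2,-11)
k=W[(d>0)&(W[...,2]>.088)&(W[...,2]<.098)&(abs(W[...,0]-.571)<.05)&(W[...,1]>-.2)&(W[...,1]<-.1)]
print(len(k),k.mean(0).round(4),cv2.minAreaRect((k[:,:2]*1000).astype(np.float32)))
```

```text
t 4.575 pos [ 0.5642 -0.1767  0.2114] F [-0.24  0.77 -1.31] gap 0.0174 q6 -0.22
shift [27.5  1.6 11.5] turn [-0.04 -0.02  0.03]
3708 [ 0.57   -0.1504  0.093 ] ((562.7523193359375, -160.8898468017578), (84.10497283935547, 68.32708740234375), 79.06108856201172)
```

View pics/w2.png

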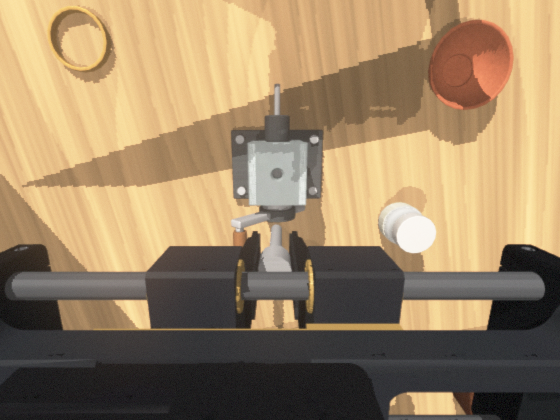

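The bore's dark spot is at (277,173) and the held pin's shank and tip are around (277,225–260), hanging straight. Locating both precisely.

Run:
```python
from h import *
m=env.camera_model('wrist');q=R.from_quat(m['orientation']);e=np.array(m['eye'])
f=np.load('w2.npz');p=f['p'];W=f['W']
def ray(u,v,z):
    r=q.apply([(u-m['cx'])/m['fx'],-(v-m['cy'])/m['fy'],-1]);return e+r*(z-e[2])/r[2]
g=cv2.cvtColor(p,cv2.COLOR_RGB2GRAY).astype(float)[163:184,267:288]
print(g[::2,::2].astype(int))
t=np.median(g);w=np.clip(t-30-g,0,None);v,u=np.mgrid[163:184,267:288]
U,V=(w*u).sum()/w.sum(),(w*v).sum()/w.sum();print('bore px',U,V,ray(U,V,.094))
o=env.observe();print(o['eef_pos'])
# pin in hand
for v in range(218,262,3): print(v,[tuple(W[v,u].round(3)) for u in(272,277,282)],[int(x) for x in p[v,277]])
```

```text
[[185 188 186 186 189 186 189 186 184 188 187]
 [184 187 187 188 186 188 188 190 186 188 186]
 [187 186 189 186 181 173 180 188 184 188 185]
 [185 187 186 146 120 118 124 151 185 185 186]
 [188 186 155 115 118 117 119 141 171 186 187]
 [186 181 130 114 118 120 117 118 163 186 189]
 [185 182 138 106 116 114 115 120 179 188 186]
 [188 186 159 129 109 108 114 169 188 189 188]
 [187 190 182 171 175 172 193 198 186 185 188]
 [187 188 186 187 188 193 195 188 185 187 188]
 [187 188 187 188 185 185 186 185 187 187 187]]
bore px 276.32637148426625 173.16569200779728 [ 0.57048661 -0.14778233  0.094     ]
[ 0.5642261  -0.17674906  0.21144743]
218 [(np.float64(0.557), np.float64(-0.196), np.float64(0.078)), (np.float64(0.562), np.float64(-0.196), np.float64(0.08)), (np.float64(0.567), np.float64(-0.197), np.float64(0.079))] [112, 109, 106]
221 [(np.float64(0.556), np.float64(-0.199), np.float64(0.079)), (np.float64(0.561), np.float64(-0.199), np.float64(0.08)), (np.float64(0.566), np.float64(-0.201), np.float64(0.078))] [116, 111, 103]
224 [(np.float64(0.55), np.float64(-0.226), np.float64(-0.0)
[... 1849 characters left out ...]
), np.float64(0.228)), (np.float64(0.568), np.float64(-0.172), np.float64(0.228))] [185, 179, 174]
254 [(np.float64(0.563), np.float64(-0.17), np.float64(0.233)), (np.float64(0.566), np.float64(-0.171), np.float64(0.234)), (np.float64(0.568), np.float64(-0.172), np.float64(0.231))] [182, 175, 171]
257 [(np.float64(0.563), np.float64(-0.171), np.float64(0.237)), (np.float64(0.566), np.float64(-0.171), np.float64(0.236)), (np.float64(0.568), np.float64(-0.172), np.float64(0.235))] [194, 187, 182]
260 [(np.float64(0.563), np.float64(-0.172), np.float64(0.237)), (np.float64(0.565), np.float64(-0.173), np.float64(0.236)), (np.float64(0.568), np.float64(-0.173), np.float64(0.237))] [190, 184, 180]
```

Run:
```python
from h import *
from scipy.optimize import least_squares
f=np.load('w2.npz');W=f['W'];d=f['d']
for z0,z1,r in((.172,.182,4),(.18,.192,4),(.19,.206,4),(.222,.236,9)):
    w=W[222:262,262:292].reshape(-1,3);k=w[(w[:,2]>z0)&(w[:,2]<z1)]*1000
    if z0<.22: k=k[abs(k[:,1]+178)<8]
    s=least_squares(lambda c:np.hypot(k[:,0]-c[0],k[:,1]-c[1])-r,[564,-182],loss='soft_l1')
    print(len(k),s.x.round(2),np.abs(s.fun).mean().round(2))
delta(.5705,-.1478,.15,-11)
```

```text
43 [ 563.73 -179.46] 0.13
63 [ 563.59 -179.37] 0.14
100 [ 563.4  -179.32] 0.15
340 [ 563.16 -179.36] 0.66
t 4.575 pos [ 0.5642 -0.1767  0.2114] F [-0.24  0.77 -1.31] gap 0.0174 q6 -0.22
shift [29.6  0.7 61.5] turn [-0.04 -0.02  0.03]
```

Converted, 60 mm / 600 = 0.1, 32.3 mm / 600 = 0.0538.

Emit:
{"method": "carry_out", "body": {"plan": [-1,0.0267,0.0003,0.0333,0,0,0,-1,0.0538,0.0008,0.075,0,0,0,-1,0.0538,0.0008,0.1,0,0,0,-1,0.0538,0.0008,0.1,0,0,0]}}

```text
time_s: 5.08
eef_pos: [0.5709, -0.1456, 0.1511]
ee_rot: [0.771, 0.636, -0.0, -0.001]
contact_force: [-0.9, -0.3, -0.2]
finger_gap: 0.0173
grip_force: 25.0
```

Converted, 10 mm / 600 = 0.0167, 9 mm / 600 = 0.015.

Emit:
{"method": "carry_out", "body": {"plan": [-1,0,0,0.005,0,0,0,-1,0,0,0.01,0,0,0,-1,0,0,0.015,0,0,0,-1,0,0,0.0167,0,0,0,-1,0,0,0.0167,0,0,0]}}

```text
time_s: 5.7
eef_pos: [0.5713, -0.146, 0.1416]
ee_rot: [0.772, 0.636, 0.0, -0.0]
contact_force: [-0.2, -0.5, -0.9]
finger_gap: 0.0174
grip_force: 25.0
```

Converted, 6 mm / 600 = 0.01, 4 mm / 600 = 0.0067.

Emit:
{"method": "carry_out", "body": {"plan": [-1,0,0,0.0033,0,0,0,-1,0,0,0.0067,0,0,0,-1,0,0,0.01,0,0,0,-1,0,0,0.01,0,0,0]}}

```text
time_s: 6.2
eef_pos: [0.5712, -0.146, 0.1354]
ee_rot: [0.772, 0.636, -0.0, -0.0]
contact_force: [-0.3, -0.4, -0.2]
finger_gap: 0.0169
grip_force: 25.0
```

Converted, 8 mm / 600 = 0.0133, 6 mm / 600 = 0.01.

Emit:
{"method": "carry_out", "body": {"plan": [-1,0,0,0.0033,0,0,0,-1,0,0,0.0067,0,0,0,-1,0,0,0.01,0,0,0,-1,0,0,0.0133,0,0,0,-1,0,0,0.0133,0,0,0]}}

```text
time_s: 6.82
eef_pos: [0.5713, -0.146, 0.1274]
ee_rot: [0.772, 0.636, -0.0, -0.0]
contact_force: [0.1, -0.7, -1.7]
finger_gap: 0.0174
grip_force: 25.0
```

It is in the bore with almost no side force. Releasing it and rising.

Emit:
{"method": "carry_out", "body": {"plan": [0,0,0,0,0,0,0,0,0,0,0,0,0,0,0,0,0,0,0,0,0,0,0,0,0,0,0,0,0,0,0,0,0,0,0]}}

```text
time_s: 7.45
eef_pos: [0.5713, -0.1459, 0.1276]
ee_rot: [0.772, 0.636, 0.0, -0.0]
contact_force: [0.3, 0.4, -0.7]
finger_gap: 0.0473
grip_force: 0.0
```

Converted, -85 mm / 600 = -0.1417, -80 mm / 600 = -0.1333.

Emit:
{"method": "carry_out", "body": {"plan": [0,0,0,-0.05,0,0,0,0,0,0,-0.1,0,0,0,0,-0.0833,0,-0.1417,0,0,0,0,-0.1333,-0.0333,-0.1417,0,0,0,0,-0.1333,-0.0333,-0.1417,0,0,0]}}

```text
time_s: 8.07
eef_pos: [0.5353, -0.2221, 0.2129]
ee_rot: [0.772, 0.635, -0.0, 0.0]
contact_force: [1.2, -0.2, -0.2]
finger_gap: 0.0477
grip_force: 0.0
```

Run:
```python
from h import *
o=env.observe();m,p,d=grab('wrist')
W=world(m,d);cv2.imwrite('pics/w3.png',p[:,:,::-1]);np.savez('w3.npz',p=p,d=d,W=W)
k=W[(d>0)&(W[...,2]>.125)&(W[...,2]<.156)&(np.hypot(W[...,0]-.571,W[...,1]+.148)<.02)];print('head',len(k),k.mean(0).round(4),np.percentile(k[:,2],[5,50,90]).round(4))
t=k[k[:,2]>.145];print('top',len(t),((t.min(0)+t.max(0))/2).round(4))
a=np.radians(79);y=np.array([np.cos(a),np.sin(a)])
m2,p2,d2=grab('top');W2=world(m2,d2)
k=W2[(d2>0)&(W2[...,2]>.125)&(W2[...,2]<.156)&(np.hypot(W2[...,0]-.571,W2[...,1]+.148)<.02)];print('top cam',len(k),k.mean(0).round(4) if len(k) else '')
B=np.hstack([p2[180:260,300:400]]);cv2.imwrite('pics/t3.png',cv2.resize(B,(600,480))[:,:,::-1])
m3,p3,d3=grab('scene');W3=world(m3,d3)
k=W3[(d3>0)&(W3[...,2]>.125)&(W3[...,2]<.156)&(np.hypot(W3[...,0]-.571,W3[...,1]+.148)<.02)];print('scene cam',len(k),k.mean(0).round(4) if len(k) else '')
g=np.load('top0.npz')['W'];k=g[(g[...,2]>.095)&(g[...,2]<.115)&(abs(g[...,0]-.519)<.02)&(g[...,1]<-.198)&(g[...,1]>-.26)]
print('grip',len(k),np.median(k,0).round(4))
delta(.5187,-.2236,.15,-11)
```

```text
head 487 [ 0.5694 -0.1475  0.1485] [0.1471 0.1488 0.1498]
top 468 [ 0.5695 -0.1473  0.1485]
top cam 56 [ 0.5693 -0.1462  0.1475]
scene cam 60 [ 0.5713 -0.1465  0.1464]
grip 139 [ 0.5182 -0.2258  0.1055]
t 8.225 pos [ 0.5367 -0.2202  0.2125] F [-0.1  -0.77  0.17] gap 0.0475 q6 -0.31
shift [ -6.7 -17.   62.5] turn [-0.   -0.02  0.  ]
```

View pics/w3.png

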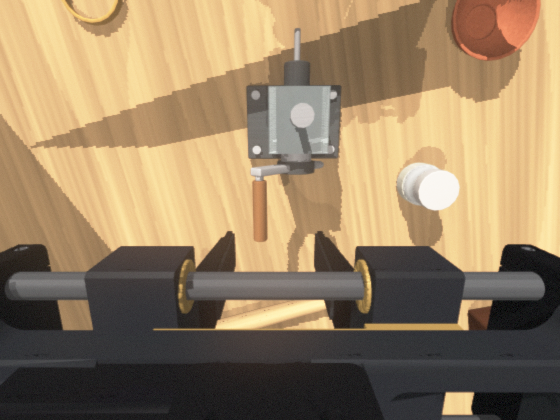

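The pin stands upright in the bore, seen at (302,115), with its tip at about 0.075. The crank grip is at (260,210), an angle of about -0.7 rad. Straddling the grip next.

Converted, 120 mm / 600 = 0.2, 90 mm / 600 = 0.15.

Emit:
{"method": "carry_out", "body": {"plan": [0,-0.0167,-0.0283,0,0,0,0,0,-0.0167,-0.0283,0.0833,0,0,0,0,-0.0167,-0.0283,0.15,0,0,0,0,-0.0167,-0.0283,0.2,0,0,0,0,-0.0167,-0.0283,0.2,0,0,0]}}

```text
time_s: 8.85
eef_pos: [0.5165, -0.2265, 0.091]
ee_rot: [0.771, 0.636, -0.001, -0.002]
contact_force: [0.3, -0.9, 0.8]
finger_gap: 0.0477
grip_force: 0.0
```

Emit:
{"method": "carry_out", "body": {"plan": [-0.6,0,0,0,0,0,0,-0.6,0,0,0,0,0,0,-0.6,0,0,0,0,0,0,-0.6,0,0,0,0,0,0], "squeeze": 3}}

```text
time_s: 9.35
eef_pos: [0.5179, -0.2273, 0.0931]
ee_rot: [0.772, 0.636, 0.0, 0.0]
contact_force: [0.0, -0.2, -0.4]
finger_gap: 0.02
grip_force: 0.0
```

```bash
cat >> h.py <<'E'
def check():
    o=env.observe();r=[]
    for n in('top','scene'):
        m,p,d=grab(n);W=world(m,d);V=W[(d>0)&(W[...,2]<.4)]
        k=V[(np.hypot(V[:,0]-.570,V[:,1]+.1475)<.007)&(V[:,2]>.11)];r.append((len(k),np.round(np.median(k,0),4) if len(k) else None))
    b=np.array([.570,-.1475]);x=np.array([.982,-.191])
    print('t',round(o['time_s'],2),'pin top',r,'F',o['contact_force'].round(2),'Fx',(o['contact_force'][:2]@x).round(2),'xw',((o['eef_pos'][:2]-b)@x*1000).round(1),'z',o['eef_pos'][2].round(4),'gap',round(o['finger_gap'],4),o['grip_force'])
E
python3 -c "
from h import *
check()"
```

```text
t 9.35 pin top [(28, array([ 0.5698, -0.1471,  0.1503])), (36, array([ 0.5719, -0.1472,  0.1449]))] F [ 0.05 -0.17 -0.41] Fx 0.08 xw -35.9 z 0.0931 gap 0.02 0.0
```

Converted, 9 mm / 600 = 0.015, 8 mm / 600 = 0.0133.

Emit:
{"method": "carry_out", "body": {"plan": [-0.6,0,0.0033,0,0,0,0,-0.6,0,0.0067,0,0,0,0,-0.6,0,0.01,0,0,0,0,-0.6,0,0.0133,0,0,0,0,-0.6,0,0.015,0,0,0,0]}}

```text
time_s: 10.07
eef_pos: [0.5268, -0.229, 0.0926]
ee_rot: [0.772, 0.636, 0.0, 0.0]
contact_force: [-1.6, 0.3, 0.8]
finger_gap: 0.0192
grip_force: 0.6
```

```bash
python3 -c "
from h import *
check()"
```

```text
t 10.07 pin top [(22, array([ 0.5688, -0.1463,  0.1484])), (37, array([ 0.5701, -0.1461,  0.1427]))] F [-1.61  0.27  0.78] Fx -1.64 xw -26.8 z 0.0926 gap 0.0192 0.6256739795207977
```

Converted, 4 mm / 600 = 0.0067, 3 mm / 600 = 0.005.

Emit:
{"method": "carry_out", "body": {"plan": [-0.6,0,0.0017,0,0,0,0,-0.6,0,0.0033,0,0,0,0,-0.6,0,0.005,0,0,0,0,-0.6,0,0.0067,0,0,0,0]}}

```text
time_s: 10.68
eef_pos: [0.5306, -0.2298, 0.0926]
ee_rot: [0.772, 0.636, 0.0, -0.0]
contact_force: [-1.6, -0.4, -0.3]
finger_gap: 0.0189
grip_force: 0.7
```

```bash
python3 -c "
from h import *
check()"
```

```text
t 10.68 pin top [(20, array([ 0.5688, -0.1462,  0.1489])), (41, array([ 0.5709, -0.1448,  0.1412]))] F [-1.56 -0.4  -0.28] Fx -1.46 xw -22.9 z 0.0926 gap 0.0189 0.6742686219513416
```

Converted, 4 mm / 600 = 0.0067, 3 mm / 600 = 0.005.

Emit:
{"method": "carry_out", "body": {"plan": [-0.6,0,0.0017,0,0,0,0,-0.6,0,0.0033,0,0,0,0,-0.6,0,0.005,0,0,0,0,-0.6,0,0.0067,0,0,0,0]}}

```text
time_s: 11.28
eef_pos: [0.5346, -0.2305, 0.0926]
ee_rot: [0.772, 0.636, 0.0, -0.0]
contact_force: [-1.1, 0.7, 0.4]
finger_gap: 0.0187
grip_force: 0.6
```

```bash
python3 -c "
from h import *
check()"
```

```text
t 11.28 pin top [(20, array([ 0.5685, -0.1463,  0.1493])), (40, array([ 0.5706, -0.146 ,  0.1425]))] F [-1.13  0.72  0.38] Fx -1.25 xw -18.9 z 0.0926 gap 0.0187 0.6445795856416225
```

Converted, 4 mm / 600 = 0.0067, 3 mm / 600 = 0.005.

Emit:
{"method": "carry_out", "body": {"plan": [-0.6,0,0.0017,0,0,0,0,-0.6,0,0.0033,0,0,0,0,-0.6,0,0.005,0,0,0,0,-0.6,0,0.0067,0,0,0,0]}}

```text
time_s: 11.88
eef_pos: [0.5385, -0.2313, 0.0926]
ee_rot: [0.772, 0.636, 0.0, -0.0]
contact_force: [-1.7, 0.5, 0.5]
finger_gap: 0.0194
grip_force: 0.6
```

```bash
python3 -c "
from h import *
check()"
```

```text
t 11.88 pin top [(21, array([ 0.5681, -0.1463,  0.1485])), (39, array([ 0.5702, -0.1469,  0.141 ]))] F [-1.69  0.52  0.5 ] Fx -1.76 xw -14.9 z 0.0926 gap 0.0194 0.6148124858736992
```

Emit:
{"method": "carry_out", "body": {"plan": [-0.6,0,0.0017,0,0,0,0,-0.6,0,0.0033,0,0,0,0,-0.6,0,0.005,0,0,0,0,-0.6,0,0.0067,0,0,0,0]}}

```text
time_s: 12.48
eef_pos: [0.5424, -0.232, 0.0926]
ee_rot: [0.772, 0.636, 0.0, -0.0]
contact_force: [-1.0, 0.4, -0.2]
finger_gap: 0.0193
grip_force: 0.6
```

```bash
python3 -c "
from h import *
check()"
```

```text
t 12.47 pin top [(20, array([ 0.5687, -0.1462,  0.1491])), (39, array([ 0.5705, -0.1462,  0.1443]))] F [-1.04  0.42 -0.21] Fx -1.1 xw -10.9 z 0.0926 gap 0.0193 0.5831624753773212
```

Converted, 4 mm / 600 = 0.0067, 3 mm / 600 = 0.005.

Emit:
{"method": "carry_out", "body": {"plan": [-0.6,0,0.0017,0,0,0,0,-0.6,0,0.0033,0,0,0,0,-0.6,0,0.005,0,0,0,0,-0.6,0,0.0067,0,0,0,0]}}

```text
time_s: 13.08
eef_pos: [0.5464, -0.2328, 0.0926]
ee_rot: [0.772, 0.636, 0.0, -0.0]
contact_force: [-0.9, -0.0, 0.8]
finger_gap: 0.0194
grip_force: 0.6
```

```bash
python3 -c "
from h import *
check()"
```

```text
t 13.07 pin top [(20, array([ 0.5687, -0.1465,  0.1497])), (38, array([ 0.5693, -0.1459,  0.1431]))] F [-0.95 -0.04  0.81] Fx -0.92 xw -6.9 z 0.0926 gap 0.0194 0.5781716108322144
```

Converted, 4 mm / 600 = 0.0067, 3 mm / 600 = 0.005.

Emit:
{"method": "carry_out", "body": {"plan": [-0.6,0,0.0017,0,0,0,0,-0.6,0,0.0033,0,0,0,0,-0.6,0,0.005,0,0,0,0,-0.6,0,0.0067,0,0,0,0]}}

```text
time_s: 13.68
eef_pos: [0.5503, -0.2336, 0.0926]
ee_rot: [0.772, 0.636, 0.0, -0.0]
contact_force: [-1.7, 1.1, -0.4]
finger_gap: 0.0191
grip_force: 0.6
```

```bash
python3 -c "
from h import *
check()"
```

```text
t 13.68 pin top [(21, array([ 0.5677, -0.1462,  0.1495])), (44, array([ 0.5704, -0.1461,  0.1386]))] F [-1.72  1.07 -0.36] Fx -1.89 xw -2.9 z 0.0926 gap 0.0191 0.560359563678503
```

Converted, 4 mm / 600 = 0.0067, 3 mm / 600 = 0.005.

Emit:
{"method": "carry_out", "body": {"plan": [-0.6,0,0.0017,0,0,0,0,-0.6,0,0.0033,0,0,0,0,-0.6,0,0.005,0,0,0,0,-0.6,0,0.0067,0,0,0,0]}}

```text
time_s: 14.28
eef_pos: [0.5542, -0.2343, 0.0926]
ee_rot: [0.772, 0.636, 0.0, -0.0]
contact_force: [-0.7, 1.0, -0.2]
finger_gap: 0.0191
grip_force: 0.5
```

```bash
python3 -c "
from h import *
check()"
```

```text
t 14.28 pin top [(22, array([ 0.5679, -0.1464,  0.149 ])), (37, array([ 0.5702, -0.1469,  0.1413]))] F [-0.7   1.   -0.25] Fx -0.87 xw 1.1 z 0.0926 gap 0.0191 0.5444804392755032
```

Converted, 4 mm / 600 = 0.0067, 3 mm / 600 = 0.005.

Emit:
{"method": "carry_out", "body": {"plan": [-0.6,0,0.0017,0,0,0,0,-0.6,0,0.0033,0,0,0,0,-0.6,0,0.005,0,0,0,0,-0.6,0,0.0067,0,0,0,0]}}

```text
time_s: 14.88
eef_pos: [0.5581, -0.2351, 0.0926]
ee_rot: [0.772, 0.636, 0.0, -0.0]
contact_force: [-1.4, -0.0, 0.9]
finger_gap: 0.0192
grip_force: 0.6
```

```bash
python3 -c "
from h import *
check()"
```

```text
t 14.88 pin top [(19, array([ 0.5677, -0.1469,  0.149 ])), (40, array([ 0.5706, -0.1464,  0.1415]))] F [-1.42 -0.03  0.92] Fx -1.39 xw 5.1 z 0.0926 gap 0.0192 0.5629630386829376
```

Converted, 4 mm / 600 = 0.0067, 3 mm / 600 = 0.005.

Emit:
{"method": "carry_out", "body": {"plan": [-0.6,0,0.0017,0,0,0,0,-0.6,0,0.0033,0,0,0,0,-0.6,0,0.005,0,0,0,0,-0.6,0,0.0067,0,0,0,0]}}

```text
time_s: 15.48
eef_pos: [0.562, -0.2358, 0.0926]
ee_rot: [0.772, 0.636, -0.0, -0.0]
contact_force: [-2.0, 0.3, -0.5]
finger_gap: 0.019
grip_force: 0.9
```

```bash
python3 -c "
from h import *
check()"
```

```text
t 15.47 pin top [(15, array([ 0.5675, -0.1461,  0.1502])), (38, array([ 0.5699, -0.1458,  0.141 ]))] F [-1.96  0.28 -0.46] Fx -1.98 xw 9.0 z 0.0926 gap 0.019 0.894661545753479
```

Converted, 3 mm / 600 = 0.005, 2 mm / 600 = 0.0033.

Emit:
{"method": "carry_out", "body": {"plan": [-0.6,0,0.0017,0,0,0,0,-0.6,0,0.0033,0,0,0,0,-0.6,0,0.005,0,0,0,0]}}

```text
time_s: 15.95
eef_pos: [0.5648, -0.2363, 0.0925]
ee_rot: [0.772, 0.636, -0.0, -0.0]
contact_force: [-3.6, 0.7, -0.7]
finger_gap: 0.0191
grip_force: 1.5
```

```bash
python3 -c "
from h import *
check()"
```

```text
t 15.95 pin top [(14, array([ 0.5673, -0.1462,  0.1498])), (36, array([ 0.5693, -0.1465,  0.1389]))] F [-3.61  0.71 -0.67] Fx -3.68 xw 11.9 z 0.0925 gap 0.0191 1.5156105905771255
```

The push force has risen to 3.7 N with no clear drop, so I'll look before going on.

Run:
```python
from h import *
o=env.observe();m,p,d=grab('wrist');W=world(m,d)
m2,p2,d2=grab('scene');m3,p3,d3=grab('top')
c=lambda p,u,v,w,h:cv2.resize(p[v:v+h,u:u+w],(400,300),interpolation=cv2.INTER_CUBIC)
A=np.hstack([c(p,130,0,280,210),c(p2,225,130,80,60)]);B=np.hstack([c(p,60,150,360,270),c(p3,300,188,100,75)])
cv2.imwrite('pics/c4.png',np.vstack([A,B])[:,:,::-1])
for n,m_,d_ in(('w',m,d),('s',m2,d2),('t',m3,d3)):
    V=world(m_,d_);k=V[(d_>0)&(np.hypot(V[...,0]-.570,V[...,1]+.1475)<.025)&(V[...,2]>.1)&(V[...,2]<.2)]
    print(n,len(k),np.percentile(k[:,2],[10,50,75,90,97]).round(4) if len(k) else '')
    if len(k): h=k[k[:,2]>np.percentile(k[:,2],50)];print(h.mean(0).round(4))
```

```text
w 2683 [0.1384 0.1477 0.1486 0.1493 0.1499]
[ 0.5637 -0.1473  0.1487]
s 85 [0.102  0.1417 0.1506 0.1524 0.1541]
[ 0.5645 -0.1453  0.1502]
t 55 [0.1409 0.1479 0.1487 0.1498 0.1511]
[ 0.563  -0.1471  0.1491]
```

View pics/c4.png

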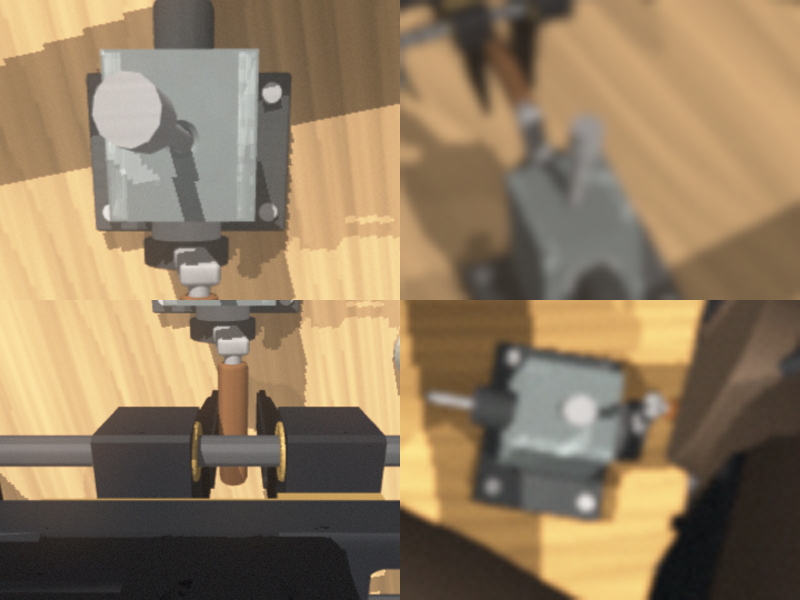

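Wrist crop (top left): the pin leans with its head towards -x at about (128,110), while the bore is at (185,135). It is dragged along and bound, and has not dropped. Backing the crank off slightly to free it.

```bash
cat >> h.py <<'E'
def head():
    """pin head top from wrist + top cameras, winder axes rel. bore (mm)"""
    o=env.observe();b=np.array([.570,-.1475]);x=np.array([.982,-.191]);y=np.array([.191,.982]);s=''
    for n in('wrist','top'):
        m,p,d=grab(n);W=world(m,d)
        k=W[(d>0)&(np.hypot(W[...,0]-b[0],W[...,1]-b[1])<.022)&(W[...,2]>.105)&(W[...,2]<.16)]
        if len(k)<5: s+=n+' none ';continue
        z=np.percentile(k[:,2],90);t=k[k[:,2]>z-.004];c=(t[:,:2].min(0)+t[:,:2].max(0))/2-b
        c=np.array([np.ptp((t[:,:2]-b)@v)/2+((t[:,:2]-b)@v).min() for v in(x,y)])
        s+=f'{n} n{len(t)} xy {np.round(c*1000,1)} z {np.median(t[:,2])*1000:.1f} | '
    print('t',round(o['time_s'],2),s,'Fx',(o['contact_force'][:2]@x).round(2),'F',o['contact_force'].round(1),'xw',((o['eef_pos'][:2]-b)@x*1000).round(1),'grip',round(o['grip_force'],1))
E
python3 -c "
from h import *
head()"
```

```text
t 16.2 wrist n2193 xy [-8.1 -0.9] z 148.0 | top n34 xy [-7.6 -0.8] z 148.6 |  Fx -2.56 F [-2.4  1.  -0.5] xw 12.0 grip 1.0
```

Converted, -5 mm / 600 = -0.0083, -4 mm / 600 = -0.0067.

Emit:
{"method": "carry_out", "body": {"plan": [-0.6,0,-0.0017,0,0,0,0,-0.6,0,-0.0033,0,0,0,0,-0.6,0,-0.005,0,0,0,0,-0.6,0,-0.0067,0,0,0,0,-0.6,0,-0.0083,0,0,0,0]}}

```text
time_s: 16.92
eef_pos: [0.56, -0.2354, 0.0926]
ee_rot: [0.772, 0.636, 0.0, 0.0]
contact_force: [0.4, 0.4, -0.3]
finger_gap: 0.0189
grip_force: 0.0
```

```bash
python3 -c "
from h import *
head()"
```

```text
t 16.93 wrist n2183 xy [-7.4 -0.9] z 148.2 | top n41 xy [-7.2 -0.6] z 148.7 |  Fx 0.28 F [ 0.4  0.4 -0.3] xw 7.0 grip 0.0
```

Emit:
{"method": "carry_out", "body": {"plan": [-0.6,0,-0.0017,0,0,0,0,-0.6,0,-0.0033,0,0,0,0,-0.6,0,-0.005,0,0,0,0,-0.6,0,-0.0067,0,0,0,0]}}

```text
time_s: 17.52
eef_pos: [0.5561, -0.2347, 0.0926]
ee_rot: [0.772, 0.636, 0.0, 0.0]
contact_force: [1.4, -0.7, -0.4]
finger_gap: 0.0189
grip_force: 0.4
```

```bash
python3 -c "
from h import *
head()"
```

```text
t 17.52 wrist n2196 xy [-6.5 -1.1] z 148.4 | top n47 xy [-6.1 -0.7] z 148.7 |  Fx 1.51 F [ 1.4 -0.7 -0.4] xw 3.1 grip 0.4
```

Converted, -6 mm / 600 = -0.01, -5 mm / 600 = -0.0083.

Emit:
{"method": "carry_out", "body": {"plan": [-0.6,0,-0.0017,0,0,0,0,-0.6,0,-0.0033,0,0,0,0,-0.6,0,-0.0058,0,0,0,0,-0.6,0,-0.0083,0,0,0,0,-0.6,0,-0.01,0,0,0,0]}}

```text
time_s: 18.25
eef_pos: [0.5501, -0.2335, 0.0926]
ee_rot: [0.772, 0.636, 0.0, -0.0]
contact_force: [0.9, 0.5, -0.1]
finger_gap: 0.019
grip_force: 0.5
```

```bash
python3 -c "
from h import *
head()"
```

```text
t 18.25 wrist n2186 xy [-1.6 -0.9] z 148.9 | top n39 xy [-0.8 -0.4] z 149.0 |  Fx 0.82 F [ 0.9  0.5 -0.1] xw -3.1 grip 0.5
```

Converted, 8 mm / 600 = 0.0133, 7 mm / 600 = 0.0117.

Emit:
{"method": "carry_out", "body": {"plan": [-0.6,0,0.005,0,0,0,0,-0.6,0,0.0083,0,0,0,0,-0.6,0,0.01,0,0,0,0,-0.6,0,0.0117,0,0,0,0,-0.6,0,0.0133,0,0,0,0]}}

```text
time_s: 18.98
eef_pos: [0.558, -0.2351, 0.0926]
ee_rot: [0.772, 0.636, -0.0, -0.0]
contact_force: [-0.7, 0.1, -0.1]
finger_gap: 0.0188
grip_force: 0.5
```

```bash
python3 -c "
from h import *
head()"
```

```text
t 18.98 wrist n2204 xy [-4.1 -0.7] z 148.8 | top n46 xy [-3.9 -0.4] z 149.6 |  Fx -0.67 F [-0.7  0.1 -0.1] xw 5.0 grip 0.5
```

Converted, 3 mm / 600 = 0.005, 2 mm / 600 = 0.0033.

Emit:
{"method": "carry_out", "body": {"plan": [-0.6,0,0.0017,0,0,0,0,-0.6,0,0.0033,0,0,0,0,-0.6,0,0.005,0,0,0,0]}}

```text
time_s: 19.45
eef_pos: [0.561, -0.2356, 0.0926]
ee_rot: [0.772, 0.636, 0.0, -0.0]
contact_force: [-1.9, 0.9, -0.2]
finger_gap: 0.0192
grip_force: 0.6
```

```bash
python3 -c "
from h import *
head()"
```

```text
t 19.45 wrist n2187 xy [-6.8 -1. ] z 148.5 | top n44 xy [-6.2 -0.9] z 148.7 |  Fx -2.0 F [-1.9  0.9 -0.2] xw 8.0 grip 0.6
```

Converted, 4 mm / 600 = 0.0067, 3 mm / 600 = 0.005.

Emit:
{"method": "carry_out", "body": {"plan": [-0.6,0,0.0017,0,0,0,0,-0.6,0,0.0033,0,0,0,0,-0.6,0,0.005,0,0,0,0,-0.6,0,0.0067,0,0,0,0]}}

```text
time_s: 20.05
eef_pos: [0.5648, -0.2364, 0.0925]
ee_rot: [0.772, 0.636, -0.0, -0.0]
contact_force: [-3.4, 0.4, -0.4]
finger_gap: 0.0188
grip_force: 1.4
```

```bash
python3 -c "
from h import *
head()"
```

```text
t 20.05 wrist n2187 xy [-8.3 -1.1] z 148.1 | top n41 xy [-7.5 -0.7] z 148.5 |  Fx -3.45 F [-3.4  0.4 -0.4] xw 11.9 grip 1.4
```

Converted, 1 mm / 600 = 0.0017, 0.5 mm / 600 = 0.0008.

Emit:
{"method": "carry_out", "body": {"plan": [-0.6,0,0.0008,0,0,0,0,-0.6,0,0.0017,0,0,0,0]}}

```text
time_s: 20.4
eef_pos: [0.566, -0.2366, 0.0926]
ee_rot: [0.772, 0.636, 0.0, 0.0]
contact_force: [-0.6, 0.6, 0.5]
finger_gap: 0.0189
grip_force: 0.5
```

```bash
python3 -c "
from h import *
head()"
```

```text
t 20.4 wrist n2212 xy [-5.6 -1.4] z 148.9 | top n40 xy [-3.6 -0.2] z 150.1 |  Fx -0.66 F [-0.6  0.6  0.5] xw 13.1 grip 0.5
```

The pin slipped over a shallow mark at about 4 N and moves freely again. It was not the hole, so I'll carry on.

Converted, 3 mm / 600 = 0.005, 2 mm / 600 = 0.0033.

Emit:
{"method": "carry_out", "body": {"plan": [-0.6,0,0.0017,0,0,0,0,-0.6,0,0.0033,0,0,0,0,-0.6,0,0.005,0,0,0,0]}}

```text
time_s: 20.88
eef_pos: [0.569, -0.2372, 0.0926]
ee_rot: [0.772, 0.636, 0.0, 0.0]
contact_force: [-1.2, -0.3, -0.2]
finger_gap: 0.0187
grip_force: 0.5
```

```bash
python3 -c "
from h import *
head()"
```

```text
t 20.88 wrist n2225 xy [-6.4 -1.7] z 149.1 | top n42 xy [-6.2 -0.9] z 149.4 |  Fx -1.13 F [-1.2 -0.3 -0.2] xw 16.2 grip 0.5
```

Converted, 3 mm / 600 = 0.005, 2 mm / 600 = 0.0033.

Emit:
{"method": "carry_out", "body": {"plan": [-0.6,0,0.0017,0,0,0,0,-0.6,0,0.0033,0,0,0,0,-0.6,0,0.005,0,0,0,0]}}

```text
time_s: 21.35
eef_pos: [0.5718, -0.2378, 0.0926]
ee_rot: [0.772, 0.636, 0.0, -0.0]
contact_force: [0.0, 0.5, -0.6]
finger_gap: 0.0192
grip_force: 0.5
```

```bash
python3 -c "
from h import *
head()"
```

```text
t 21.35 wrist n2220 xy [-7.  -2.5] z 148.9 | top n41 xy [-6.7 -2.8] z 149.1 |  Fx -0.06 F [ 0.   0.5 -0.6] xw 19.0 grip 0.5
```

Converted, 4 mm / 600 = 0.0067, 3 mm / 600 = 0.005.

Emit:
{"method": "carry_out", "body": {"plan": [-0.6,0,0.0017,0,0,0,0,-0.6,0,0.0033,0,0,0,0,-0.6,0,0.005,0,0,0,0,-0.6,0,0.0067,0,0,0,0]}}

```text
time_s: 21.95
eef_pos: [0.5758, -0.2385, 0.0926]
ee_rot: [0.772, 0.636, 0.0, -0.0]
contact_force: [-1.5, -0.1, -0.6]
finger_gap: 0.0193
grip_force: 0.5
```

```bash
python3 -c "
from h import *
head()"
```

```text
t 21.95 wrist n2169 xy [-6.4 -4.4] z 148.4 | top n41 xy [-6.2 -3.5] z 148.7 |  Fx -1.45 F [-1.5 -0.1 -0.6] xw 23.0 grip 0.5
```

Converted, 4 mm / 600 = 0.0067, 3 mm / 600 = 0.005.

Emit:
{"method": "carry_out", "body": {"plan": [-0.6,0,0.0017,0,0,0,0,-0.6,0,0.0033,0,0,0,0,-0.6,0,0.005,0,0,0,0,-0.6,0,0.0067,0,0,0,0]}}

```text
time_s: 22.55
eef_pos: [0.5797, -0.2392, 0.0926]
ee_rot: [0.772, 0.636, 0.0, -0.0]
contact_force: [-1.3, -0.1, -0.1]
finger_gap: 0.0189
grip_force: 0.5
```

```bash
python3 -c "
from h import *
head()"
```

```text
t 22.55 wrist n2184 xy [-6.  -3.9] z 147.9 | top n42 xy [-5.7 -3.3] z 148.4 |  Fx -1.27 F [-1.3 -0.1 -0.1] xw 27.0 grip 0.5
```

Converted, 3 mm / 600 = 0.005, 2 mm / 600 = 0.0033.

Emit:
{"method": "carry_out", "body": {"plan": [-0.6,0,0.0017,0,0,0,0,-0.6,0,0.0033,0,0,0,0,-0.6,0,0.005,0,0,0,0]}}

```text
time_s: 23.02
eef_pos: [0.5827, -0.2398, 0.0926]
ee_rot: [0.772, 0.636, 0.0, -0.0]
contact_force: [-0.9, -0.2, -0.1]
finger_gap: 0.0188
grip_force: 0.5
```

```bash
python3 -c "
from h import *
head()"
```

```text
t 23.02 wrist n2159 xy [-5.9 -4. ] z 147.5 | top n45 xy [-5.5 -3.3] z 147.6 |  Fx -0.81 F [-0.9 -0.2 -0.1] xw 30.1 grip 0.5
```

Emit:
{"method": "carry_out", "body": {"plan": [-0.6,0,0.0017,0,0,0,0,-0.6,0,0.0033,0,0,0,0,-0.6,0,0.005,0,0,0,0]}}

```text
time_s: 23.5
eef_pos: [0.5856, -0.2404, 0.0926]
ee_rot: [0.772, 0.636, 0.0, -0.0]
contact_force: [-1.3, -0.1, -0.8]
finger_gap: 0.019
grip_force: 0.6
```

```bash
python3 -c "
from h import *
head()"
```

```text
t 23.5 wrist n1634 xy [5.7 0.5] z 130.5 | top n43 xy [3.3 1.8] z 129.8 |  Fx -1.22 F [-1.3 -0.1 -0.8] xw 33.1 grip 0.6
```

It dropped: the head top went from 147.5 to 130.5 mm with no force rise. I'll stop turning, back off to the middle of the slack and rise.

Converted, -110 mm / 600 = -0.1833, -2.5 mm / 600 = -0.0042.

Emit:
{"method": "carry_out", "body": {"plan": [-0.6,0,-0.0042,0,0,0,0,-0.3,0,-0.0042,0,0,0,0,-0.3,0,-0.0042,-0.0667,0,0,0,-0.3,0,-0.0042,-0.15,0,0,0,-0.3,0,-0.0042,-0.1833,0,0,0]}}

```text
time_s: 24.22
eef_pos: [0.5838, -0.2403, 0.2057]
ee_rot: [0.772, 0.636, 0.001, 0.002]
contact_force: [-0.3, -0.5, -0.4]
finger_gap: 0.0333
grip_force: 0.0
```

Run:
```python
from h import *
head()
m,p,d=grab('wrist');m2,p2,d2=grab('top')
c=lambda p,u,v,w,h:cv2.resize(p[v:v+h,u:u+w],(400,300),interpolation=cv2.INTER_CUBIC)
cv2.imwrite('pics/c5.png',np.hstack([c(p,160,30,240,180),c(p2,300,188,100,75)])[:,:,::-1])
delta(.571,-.1465,.2,-11)
```

```text
t 24.23 wrist n437 xy [4.3 0.6] z 129.7 | top n41 xy [4.5 1.1] z 129.6 |  Fx -0.21 F [-0.3 -0.5 -0.4] xw 31.2 grip 0.0
t 24.425 pos [ 0.5829 -0.2398  0.202 ] F [-0.46  0.07 -0.26] gap 0.0332 q6 -0.3
shift [ 89.3 -29.4   2. ] turn [-0.02 -0.01  0.  ]
```

View pics/c5.png

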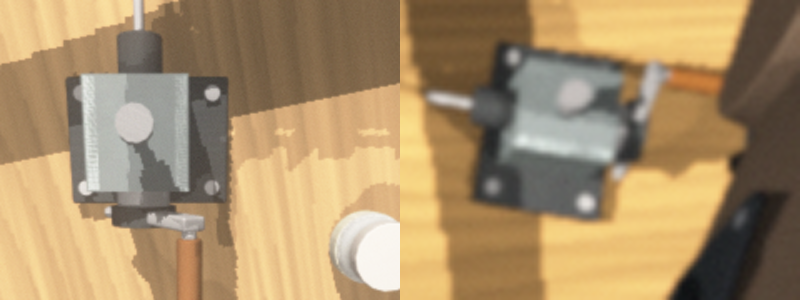

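The pin is in the bore with its head at (133,122) in the left crop. It leans slightly and sits well down. Closing the fingers and moving over the head to press.

Converted, 88 mm / 600 = 0.1467, 55 mm / 600 = 0.0917.

Emit:
{"method": "carry_out", "body": {"plan": [-1,0.0733,-0.0233,0,0,0,0,-1,0.1467,-0.045,0,0,0,0,-1,0.1467,-0.045,0.05,0,0,0,-1,0.1467,-0.045,0.0917,0,0,0,-1,0.1467,-0.045,0.0917,0,0,0], "squeeze": 20}}

```text
time_s: 25.05
eef_pos: [0.5722, -0.1479, 0.1449]
ee_rot: [0.772, 0.636, -0.001, -0.002]
contact_force: [0.3, 0.1, 0.7]
finger_gap: -0.0
grip_force: 0.0
```

Converted, 15 mm / 600 = 0.025, 12 mm / 600 = 0.02.

Emit:
{"method": "carry_out", "body": {"plan": [-1,0,0,0.0067,0,0,0,-1,0,0,0.0133,0,0,0,-1,0,0,0.02,0,0,0,-1,0,0,0.025,0,0,0,-1,0,0,0.025,0,0,0]}}

```text
time_s: 25.68
eef_pos: [0.5733, -0.1484, 0.1325]
ee_rot: [0.772, 0.636, -0.0, -0.0]
contact_force: [-1.0, -0.2, -0.2]
finger_gap: 0.0002
grip_force: 0.0
```

Converted, 6 mm / 600 = 0.01, 4.5 mm / 600 = 0.0075.

Emit:
{"method": "carry_out", "body": {"plan": [-1,0,0,0.0025,0,0,0,-1,0,0,0.005,0,0,0,-1,0,0,0.0075,0,0,0,-1,0,0,0.01,0,0,0]}}

```text
time_s: 26.18
eef_pos: [0.5734, -0.1486, 0.1268]
ee_rot: [0.772, 0.636, 0.0, 0.0]
contact_force: [-1.6, -0.8, 5.1]
finger_gap: 0.0003
grip_force: 2.7
```

```bash
python3 -c "
from h import *
head()"
```

```text
t 26.18 wrist n94 xy [ 1.3 10.5] z 155.0 | top none  Fx -1.42 F [-1.6 -0.8  5.1] xw 3.5 grip 2.7
```

Converted, 4 mm / 600 = 0.0067, 3 mm / 600 = 0.005.

Emit:
{"method": "carry_out", "body": {"plan": [-1,0,0,0.0017,0,0,0,-1,0,0,0.0033,0,0,0,-1,0,0,0.005,0,0,0,-1,0,0,0.0067,0,0,0]}}

```text
time_s: 26.78
eef_pos: [0.5733, -0.1488, 0.1233]
ee_rot: [0.772, 0.636, -0.0, 0.0]
contact_force: [-6.0, -3.7, 11.5]
finger_gap: 0.0001
grip_force: 6.1
```

Converted, 3 mm / 600 = 0.005, -2 mm / 600 = -0.0033.

Emit:
{"method": "carry_out", "body": {"plan": [-1,-0.0008,-0.0017,0,0,0,0,-1,-0.0017,-0.0033,0.0017,0,0,0,-1,-0.0017,-0.0033,0.0033,0,0,0,-1,-0.0017,-0.0033,0.005,0,0,0]}}

```text
time_s: 27.28
eef_pos: [0.5712, -0.1489, 0.1194]
ee_rot: [0.772, 0.636, -0.0, -0.0]
contact_force: [-0.9, -0.6, 2.5]
finger_gap: 0.0001
grip_force: 1.6
```

Past the catch, with the force down to 2.5 N. Continuing down.

Converted, 5 mm / 600 = 0.0083, 3.6 mm / 600 = 0.006.

Emit:
{"method": "carry_out", "body": {"plan": [-1,0,0,0.002,0,0,0,-1,0,0,0.004,0,0,0,-1,0,0,0.006,0,0,0,-1,0,0,0.0083,0,0,0]}}

```text
time_s: 27.78
eef_pos: [0.5712, -0.1491, 0.1145]
ee_rot: [0.772, 0.636, -0.0, -0.0]
contact_force: [-2.4, -1.9, 3.6]
finger_gap: 0.0007
grip_force: 1.9
```

Converted, 2 mm / 600 = 0.0033, 1 mm / 600 = 0.0017.

Emit:
{"method": "carry_out", "body": {"plan": [-1,0,0,0.0017,0,0,0,-1,0,0,0.0033,0,0,0]}}

```text
time_s: 28.02
eef_pos: [0.5712, -0.1491, 0.1125]
ee_rot: [0.772, 0.636, 0.0, 0.0]
contact_force: [-2.1, -2.2, 3.5]
finger_gap: 0.0004
grip_force: 2.0
```

Converted, 3 mm / 600 = 0.005, 2 mm / 600 = 0.0033.

Emit:
{"method": "carry_out", "body": {"plan": [-1,0,0,0.0017,0,0,0,-1,0,0,0.0033,0,0,0,-1,0,0,0.005,0,0,0]}}

```text
time_s: 28.4
eef_pos: [0.5713, -0.1493, 0.1104]
ee_rot: [0.772, 0.636, 0.0, 0.0]
contact_force: [-5.9, -3.2, 17.7]
finger_gap: 0.0004
grip_force: 9.0
```

It bottomed at TCP z 0.1104 with 17.7 N. Lifting off to verify.

Converted, -110 mm / 600 = -0.1833, -100 mm / 600 = -0.1667.

Emit:
{"method": "carry_out", "body": {"plan": [-1,0,0,-0.0333,0,0,0,-1,0,0,-0.1,0,0,0,-1,-0.05,0,-0.1667,0,0,0,-1,-0.1,0,-0.1833,0,0,0,-1,-0.1,0,-0.1833,0,0,0]}}

```text
time_s: 29.02
eef_pos: [0.5597, -0.2091, 0.2201]
ee_rot: [0.772, 0.635, 0.0, 0.001]
contact_force: [-0.5, 0.4, -0.4]
finger_gap: 0.0004
grip_force: 0.0
```

Run:
```python
from h import *
o=env.observe();b=np.array([.570,-.1475])
for n in('wrist','top'):
    m,p,d=grab(n);W=world(m,d)
    r=np.hypot(W[...,0]-b[0],W[...,1]-b[1])
    k=W[(d>0)&(r<.02)&(W[...,2]>.1)&(W[...,2]<.16)];h=W[(d>0)&(r>.013)&(r<.025)&(W[...,2]>.088)&(W[...,2]<.098)]
    t=k[k[:,2]>np.percentile(k[:,2],90)-.003]
    A=np.c_[t[:,:2]-t[:,:2].mean(0),np.ones(len(t))];s=np.linalg.lstsq(A,t[:,2],rcond=None)[0]
    print(n,len(t),'centre',((t.min(0)+t.max(0))/2).round(4),'z',np.median(t[:,2]).round(4),'housing',len(h),np.median(h[:,2]).round(4),'slope',s[:2].round(3))
    if n=='wrist': cv2.imwrite('pics/w6.png',p[:,:,::-1])
print(o['eef_pos'],o['contact_force'],o['time_s'])
```

```text
wrist 299 centre [ 0.5707 -0.1503  0.1094] z 0.1091 housing 1600 0.093 slope [-0.002 -0.001]
top 32 centre [ 0.5719 -0.1506  0.1106] z 0.11 housing 228 0.0935 slope [-0.028  0.03 ]
[ 0.55974009 -0.20914936  0.22005886] [-0.53876539  0.41876885 -0.4296443 ] 29.025
```

View pics/w6.png

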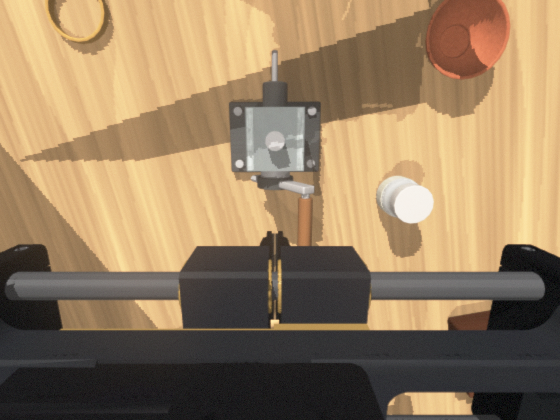

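The picture shows the pin head at (275,141), flat and 16 mm above the housing top, so it is fully home. The bystanders look untouched. Handing in.

```bash
python3 -c "
from cell import env
print(env.hand_in())"
```

```text
the job is handed in; nothing more can be done
None
```

The pin caught in the spindle's cross-hole and is pushed fully home, its head flat on the housing, and the job was handed in at about 29 s; the hand-in returned no verdict, and along the way the crank hit a brief hitch of about 4 N before the hole.

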